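# Set out the kit for a wheel bearing job

### The arm

A 7-joint arm with a two-finger parallel gripper is mounted at the origin on the work surface. World frame = base frame: x ahead of the robot, y to its left, z up, the work surface at z = 0. Lengths are in m, angles in rad, forces in N, time in s.
With the tool pointing down it reaches from about 0.425 to 0.925 m from the base axis. Payload 6.8 kg.
Tool frame: the origin (TCP) lies on the mounting face of the last link; the fingertips stand 173 mm ahead of it and the grasp point (between the pads) lies 155 mm ahead of it; z points along the fingers, y is the line along which they close (so a half turn about z gives the same grasp; the last joint's range is limited). The gripper opens to 85 mm and grips with 20 to 120 N. Pads are 22 mm wide; open, the fingers measure 114 mm over their backs; the gripper's body (76 mm by 85 mm) begins 54 mm behind the grasp point. The pads swing forward as they close: fully open they stand 13 mm farther back than shut.
Start: joints at [1.222, 0.477, 0.022, 1.555, -0.011, 1.109, -0.083], TCP at [0.161, -0.656, 0.405] pointing down, gripper open.
Joint ranges: [-2.96, 2.96], [-0.34, 2.1], [-1.41, 1.46], [0.24, 2.44], [-1.37, 4.51], [0.17, 1.92], [-2.96, 2.96]. Speed limits (rad/s): [2.39, 2.39, 3.14, 3.14, 3.14, 3.14, 3.14].

### API

Orientations are given as a rotation vector (axis times angle).
In Python, from bench import r gives the robot as it stands.
- The arm moves only by the tool carry_out, never from a script. Its argument "moves" is a list of rows, each a list of 5 numbers: the shift along the tool's x, y, z in m, then the turn about the tool's z in rad, then the finger opening in m, from 0 to 0.0854. In form: [[dx, dy, dz, roll, claw], ...]. A call has exactly 8 rows; each row is the pose to reach, as a shift and turn from the pose commanded when the call began, along the tool's axes at that moment; what a row does not reach only later rows make up. A row lasts 1/10 s, in which the tool goes at most 50 mm and 8.59 degrees, less where a joint would pass 70% of its speed; a pose out of reach is approached as far as the arm can. A call with a gripper value outside its range is refused whole. The fingers move at their own pace and stop on an object; "force" is the grip in N (left out, the last holds). Time passes only in rows, so rows that repeat a pose let the fingers close, or fill a call up. It gives the time, the measured TCP pose, the force, the opening and the grip force at its end, in the units of the state.
- r.get_obs(): the state, without advancing time (a new reading comes with each control period).
- r.grab_frame(name): name is "scene" or "top" or "wrist"; returns the picture (420x560x3 uint8, red, green, blue); there is no depth.
- r.calibration(name): a dict with "fx", "fy", "cx", "cy" (pixels), "rvec" (rotation vector, rad) and "tvec" (3), from world to camera coordinates, as OpenCV has them. Camera axes: x right, y down, z forward; pixel columns grow to the right and rows downward; lengths in m; the calibration is good to about 2 mm. A picture is of the moment at which its call begins: read the wrist's pose just before it. calibration takes no time and is no camera call; for the wrist camera it gives the pose at the moment of the call.
- r.hand_in(): hands the job in; it is judged then, once.
The state is a dict: "clock": time; "joints": joint angles; "qvel": joint speeds; "tau": joint torques, N m; "tcp_pos": TCP position; "orientation": TCP orientation; "contact_force": force on the tool from outside, world axes, zero at the start; "moment": the same for the moment, N m; "grip_width": finger opening in m; "gripper_force": force on a finger pad.
Only numpy, scipy, OpenCV 4.12 (cv2) and the standard library are available. Lean on these libraries where they do the work, as an engineer would, in place of code of your own. Each camera call takes 0.05 s, during which the arm holds its last target. There are 200 camera calls.

### The job

Set out the kit for the next wheel: lay the loose mint wheel flat on the counter halfway between the centres of the steel pan and the wheel stand, and stand the longer brass spacer tube upright on the middle of it. Lay the red bearing puller on the robot's side of the pan, parallel to the pan's long side and centred on it, and stand the black toe stop, stem up, on the robot's side of the wheel stand, centred on it, each with about 3 cm of clear counter between it and the pan or the stand's base. Leave the short tube, the oil bottle and the wrench where they are.

Things in the scene. Friction and masses are not known exactly. Their poses are not given: they have to be found in the camera images.
- pan: Brushed stainless rectangular pan, fixed to the counter, 90 (its x) x 120 (its y) x 22 mm high, three small steel bearings in it. Origin: centre of its underside, on the counter. Its long sides run along its y; its -x side is the front, the long side nearer the robot. Pan and stand lie one to the left and one to the right, 375 to 385 mm between centres; which is on which side changes.
- stand: Slotted aluminium wheel stand, fixed to the counter; base plate 70 (its x) x 130 (its y) mm, three mint-green wheels held upright in a row along its y on a rod, 72 mm high in all. These three wheels belong to it and do not come off. Origin: centre of its underside, on the counter. Its -x side is the front, the long side of the base plate nearer the robot.
- wheel: The loose mint-green skate wheel, lying flat, 58 mm diameter, 32 mm thick, bearings fitted, so both faces are closed and flat in the middle (no open bore). Origin: centre of its underside; z up along its axle. 0.07 to 0.12 kg.
- long_tube: The longer of two brass axle spacer tubes, standing on end: 14 mm outer diameter, 9 mm bore, 50 mm tall. Origin: centre of its lower end, z along the tube. 0.04 kg.
- short_tube: The shorter brass spacer tube, standing on end: 14 mm outer diameter, 25 mm tall. Not part of the job. Origin: centre of its lower end.
- puller: Red plastic bearing puller lying flat: a straight ribbed bar 18 mm wide, 20 mm high with a thin steel nose at its +y end, 90 mm long in all along its y. The red handle, to be gripped across its x, reaches from y = -45 to +24 mm; good grip at y = -5 mm. Origin: middle of its length, on the underside. It may point either way in the end. 0.05 to 0.08 kg.
- toe_stop: Toe stop standing pad down: black nylon pad 44 mm across and 28 mm high, tapering to 32 mm at its top, and above it an upright threaded steel stem 16 mm in diameter reaching to 62 mm above the counter (grip the stem). Origin: centre of the pad's underside, z up the stem. 0.06 to 0.11 kg.
- oil_bottle: Small white oil bottle with black cap, 36 mm diameter, 100 mm high, loose bystander at the left. Origin: centre of its underside.
- wrench: Steel wrench 140 mm long lying flat at the right, loose bystander. Its x runs along its length.
Not all that is in view belongs to the job. Leave any purple look-alike of the toe_stop alone.

How it is judged:
At the end, for the whole second after the job is handed in: Wheel flat, within 15 mm of halfway from pan to stand (18 mm across that line); long tube upright on it within 8 mm of centre; puller and toe stop on the counter, 30 mm (+-15) in front of pan and of stand, centred within 18 mm, puller parallel within 0.22 rad; all released and at rest (x of wheel in the frame of pan between -0.018 and 0.018 m and horizontal distance between wheel and pan below 0.206 m and horizontal distance between wheel and stand below 0.206 m and height (world z) of each of wheel, puller, toe_stop below 0.004 m and angle between each of wheel, long_tube, puller, toe_stop's own z axis and vertical below 0.1 rad and horizontal distance between long_tube and wheel below 0.008 m and height (world z) of long_tube between 0.029 and 0.036 m and x of puller in the frame of pan between -0.1 and -0.07 m and y of puller in the frame of pan between -0.018 and 0.018 m and angle between the y axis of puller and the y axis of pan, either way round below 0.22 rad and x of toe_stop in the frame of stand between -0.102 and -0.072 m and y of toe_stop in the frame of stand between -0.018 and 0.018 m and linear speed of each of wheel, long_tube, puller, toe_stop below 0.01 m/s and angular speed of each of wheel, long_tube, puller, toe_stop below 0.1 rad/s); the robot touches nothing.
It fails at once if the short tube is moved by more than 25 mm or knocked over (distance of short_tube from where it was at the start of the episode above 0.025 m or angle between short_tube's own z axis and vertical above 0.7 rad).
It fails at once if the oil bottle is moved by more than 25 mm or knocked over (distance of oil_bottle from where it was at the start of the episode above 0.025 m or angle between oil_bottle's own z axis and vertical above 0.7 rad).
It fails at once if the wrench is moved by more than 25 mm (distance of wrench from where it was at the start of the episode above 0.025 m).
It also fails if it takes over 112 s, if anything falls off the work surface, if the arm or the gripper's body presses on something with over 40 N, if the wrist force passes 120 N, or if a joint passes its speed limit or range.

## Working session

There is one attempt and no reset: what is moved stays moved. The work goes in short steps, Python scripts to look and compute and a tool call to move; the robot and the scene stay as the last step left them, time stands still between calls to the robot, and variables do not carry over. Pictures are saved under pics/ and viewed, at most 14 in all, crops included, and the job is handed in when it is done.

Besides the shell and the picture viewer there is one more tool, called after ">>>" as a command line: name --pt "numbers of a row" for each row, then --argument value for the rest. carry_out: Moves the arm, as the interface text tells. Its arguments: {"type":"object","properties":{"moves":{"type":"array","items":{"type":"array","items":{"type":"number"}}},"force":{"type":"number"}},"required":["moves"]}

```bash
mkdir -p pics; ls; cat > h.py <<'E'
import numpy as np, cv2
from scipy.spatial.transform import Rotation as R
from bench import r
def cam(n):
    c=r.calibration(n); K=np.array([[c['fx'],0,c['cx']],[0,c['fy'],c['cy']],[0,0,1]]); return K,R.from_rotvec(c['rvec']).as_matrix(),np.array(c['tvec'])
def ray(c,uv,z):
    K,Rm,t=c; d=Rm.T@np.linalg.inv(K)@np.array([uv[0],uv[1],1.]); o=-Rm.T@t
    return o+d*(z-o[2])/d[2]
def proj(c,p):
    K,Rm,t=c; q=K@(Rm@np.array(p)+t); return q[:2]/q[2]
def grab(n,f):
    c=cam(n); im=r.grab_frame(n); cv2.imwrite('pics/'+f,im[:,:,::-1]); return c,im
E
python3 - <<'E'
from h import *
print(r.get_obs())
for n in('scene','top'):
    c,im=grab(n,n+'0.png'); print(n,c[0][0,0],'campos',-c[1].T@c[2]); print(c[1])
E
```

```text
pics
{'clock': 0.0, 'joints': array([ 1.2218881 ,  0.4777771 ,  0.02234637,  1.55646859, -0.01149673,
        1.10932422, -0.08312681]), 'qvel': array([ 1.83317240e-03,  8.21154509e-04,  5.00889983e-06, -6.35423645e-04,
        6.39009672e-04, -3.77804937e-04,  8.31445146e-04]), 'tau': array([-6.51909286e-04, -5.96455657e+01,  1.60781264e+00, -2.81200057e+01,
        1.24617299e-02,  9.37139470e-03, -7.09474591e-06]), 'tcp_pos': array([ 0.16091351, -0.65524198,  0.40373376]), 'orientation': array([-3.11705015e+00, -3.77114342e-01,  5.70868301e-04]), 'contact_force': array([ 0.40860523,  0.79059743, -0.12774279]), 'moment': array([ 0.00176139,  0.0747947 , -0.0225665 ]), 'gripper_force': 0.0, 'grip_width': 0.08551152113722976}
scene 412.37508525054454 campos [1.19815942 0.21238824 0.766308  ]
[[-0.31364011  0.94943865 -0.01400487]
 [ 0.69756565  0.22037886 -0.68178832]
 [-0.64422981 -0.22360548 -0.73141544]]
top 521.3062722078272 campos [0.40092412 0.01686751 1.62572104]
[[ 0.01834395 -0.99982497  0.00367737]
 [-0.99390372 -0.01863499 -0.10866527]
 [ 0.10871478 -0.00166161 -0.9940716 ]]
```

View pics/scene0.png

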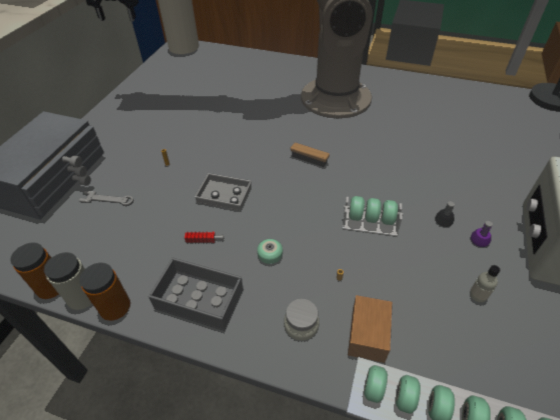

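View pics/top0.png

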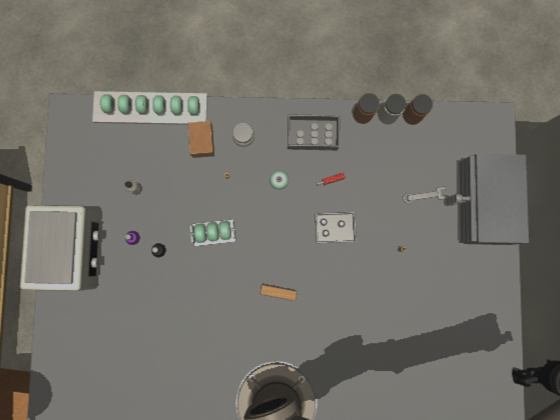

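The candidates, as pixels in the scene and top pictures:

| Thing | Candidates (scene / top) | Choice |
|---|---|---|
| Toe stop | black (447,214)/(158,250); purple (482,234)/(132,238) | black |
| Tubes | (165,157)/(402,248) looks tall; (340,273)/(227,176) looks short | the tall one is the long tube |
| Wheel | (270,250)/(279,180) loose; the others sit in the stand or the rack | the loose one |
| Pan | steel (224,192)/(335,227) with three bearings; dark tray (198,293)/(313,132) | the steel one |
| Puller | red (203,237)/(333,180); orange bar (310,154)/(279,292) | the red one |
| Stand | three wheels (373,213)/(213,232) | that one |

Next I'll measure these and check the choice in one close crop.

```bash
python3 - <<'E'
from h import *
S,T=cam('scene'),cam('top')
s=cv2.imread('pics/scene0.png');t=cv2.imread('pics/top0.png')
def cr(im,u,v,w=24,h=24,k=8): return cv2.resize(im[v-h:v+h,u-w:u+w],(int(w*2*k),int(h*2*k)),interpolation=cv2.INTER_CUBIC)
def crop(im,u,v,w,h): return cv2.resize(im[v-h:v+h,u-w:u+w],(266,200),interpolation=cv2.INTER_CUBIC)
rows=[[crop(s,165,157,20,15),crop(s,340,273,20,15),crop(s,460,222,40,30)],
[crop(t,402,248,20,15),crop(t,335,227,40,30),crop(t,213,232,40,30)],
[crop(t,333,180,40,30),crop(t,279,180,40,30),crop(t,145,245,40,30)]]
cv2.imwrite('pics/crops.png',np.vstack([np.hstack(x) for x in rows]))
def blob(im,lo,hi,box,n=1):
    hsv=cv2.cvtColor(im,cv2.COLOR_BGR2HSV); m=cv2.inRange(hsv,lo,hi); k=np.zeros_like(m); x0,y0,x1,y1=box;k[y0:y1,x0:x1]=m[y0:y1,x0:x1]
    nn,l,st,c=cv2.connectedComponentsWithStats(k); 
    return [(st[i][:].tolist(),c[i].round(1)) for i in np.argsort(-st[1:,4])[:n]+1]
for nm,im,C,lo,hi,box,z in [
 ('wheel t',t,T,(50,40,60),(95,255,255),(260,160,300,200),.032),('wheel s',s,S,(50,40,60),(95,255,255),(250,230,290,270),.025),
 ('tubeL t',t,T,(10,90,50),(35,255,255),(390,235,415,260),.025),('tubeL s',s,S,(10,90,50),(35,255,255),(155,145,180,170),.025),
 ('tubeS t',t,T,(10,90,50),(35,255,255),(215,165,240,190),.012),('tubeS s',s,S,(10,90,50),(35,255,255),(330,260,350,285),.012),
 ('puller t',t,T,(0,120,60),(8,255,255),(310,165,350,195),.02),('puller s',s,S,(0,120,60),(8,255,255),(180,225,230,250),.01),
 ('toe t',t,T,(0,0,0),(180,255,40),(145,240,170,262),.02),('toe s',s,S,(0,0,0),(180,255,40),(430,200,460,226),.014)]:
    for st,c in blob(im,lo,hi,box): print(nm,st,c,ray(C,c,z).round(4))
for nm,uv in [('pan',(335,227)),('stand',(213,232)),('bottle',(132,187)),('wrench',(425,196)),('purple',(132,238)),('orange',(279,292))]: print(nm,ray(T,uv,0.02).round(3))
E
```

```text
wheel t [270, 171, 18, 18, 129] [278.5 180. ] [0.6738 0.0021 0.032 ]
wheel s [257, 239, 26, 25, 367] [269.5 252.3] [0.6896 0.0087 0.025 ]
tubeL t [399, 247, 6, 4, 21] [401.8 248.7] [ 0.4688 -0.3799  0.025 ]
tubeL s [161, 149, 8, 17, 63] [164.9 156.5] [ 0.4681 -0.3763  0.025 ]
tubeS t [225, 173, 4, 5, 15] [226.6 175.1] [0.6897 0.1649 0.012 ]
tubeS s [337, 269, 7, 11, 58] [339.5 273.6] [0.6883 0.1679 0.012 ]
puller t [323, 173, 22, 11, 121] [333.3 178.2] [ 0.6848 -0.169   0.02  ]
puller s [185, 232, 30, 11, 288] [199.3 236.4] [ 0.6859 -0.1678  0.01  ]
toe t [153, 244, 12, 13, 49] [160.3 250.3] [0.4503 0.3611 0.02  ]
toe s [436, 214, 17, 12, 110] [444.1 220.7] [0.4672 0.3726 0.014 ]
pan [ 0.532 -0.175  0.02 ]
stand [0.51  0.201 0.02 ]
bottle [0.645 0.457 0.02 ]
wrench [ 0.634 -0.455  0.02 ]
purple [0.486 0.45  0.02 ]
orange [ 0.33  -0.006  0.02 ]
```

View pics/crops.png

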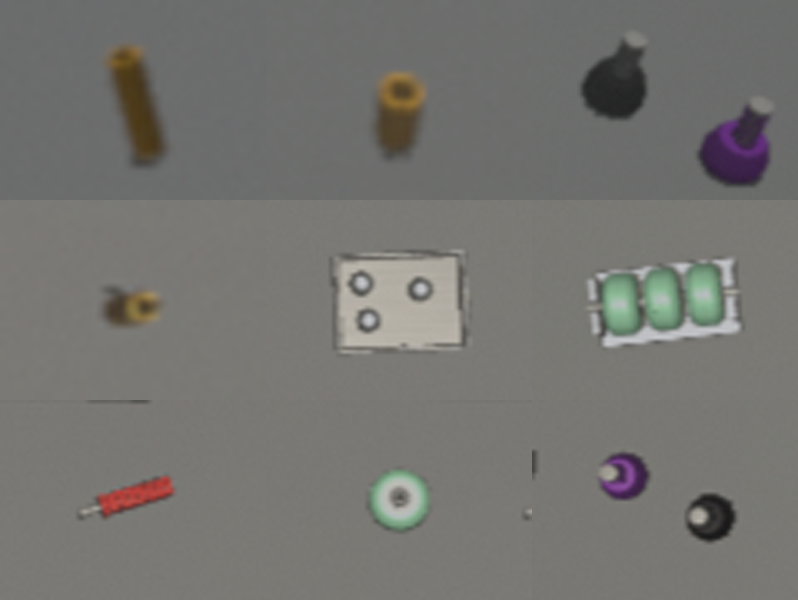

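The picture confirms the choices. The tube at scene (165,157) is the tall one, and the black toe stop is separate from the purple one. The pan holds three bearings and the stand holds three wheels. Next come the poses of pan and stand, the puller's yaw, and the first move.

```bash
cat >> h.py <<'E'
def go(x,y,z,yaw=None,off=.155):
    """tool-frame shift to bring grasp point (off ahead of TCP) to world x,y,z; yaw = wanted dir of closing axis (mod pi)"""
    o=r.get_obs(); M=R.from_rotvec(o['orientation']).as_matrix()
    d=M.T@(np.array([x,y,z])-(o['tcp_pos']+off*M[:,2]))
    cy=np.arctan2(M[1,1],M[0,1]); s=''
    if yaw is not None:
        e=(yaw-cy+np.pi/2)%np.pi-np.pi/2; s=' roll %.3f (or %.3f)'%(-e,-e+np.pi*np.sign(e))
    print('t%.2f tcp'%o['clock'],o['tcp_pos'].round(4),'zax',M[:,2].round(3),'closeyaw %.3f'%cy,'j7 %.2f'%o['joints'][6],'d',d.round(4),s,'w %.4f'%o['grip_width'])
E
python3 - <<'E'
from h import *
T=cam('top')
def q(pts,off,st): return [(st[0]+(p[0]-off[0])/3.325, st[1]+(p[1]-off[1])/3.333) for p in pts]
pan=np.array([ray(T,p,.022) for p in q([(333,254),(464,250),(464,350),(337,350)],(266,200),(295,197))])
st=np.array([ray(T,p,.004) for p in q([(592,275),(736,260),(740,330),(603,346)],(532,200),(173,202))])
for n,a in(('pan',pan),('stand',st)):
    print(n,a.mean(0).round(4),'sides',[np.linalg.norm(a[i]-a[(i+1)%4]).round(3) for i in range(4)]); e=a[0]-a[1]+a[3]-a[2]; print(' yaxis yaw',np.arctan2(e[1],e[0]))
print('dist',np.linalg.norm(pan.mean(0)-st.mean(0)))
print('stemtop',ray(T,(154.6,249.9),.062)); print('tube top',ray(T,(360+142/6.65,0),.05))
m=cv2.imread('pics/top0.png');h=cv2.inRange(cv2.cvtColor(m,cv2.COLOR_BGR2HSV),(0,120,60),(8,255,255));h[:,:310]=0;h[:,350:]=0;h[:165]=0;h[195:]=0
b=cv2.boxPoints(cv2.minAreaRect(cv2.findNonZero(h)));P=np.array([ray(T,p,.02) for p in b]);print(P.round(3))
go(.682,.005,.15,0)
E
```

```text
pan [ 0.5311 -0.1754  0.022 ] sides [np.float64(0.122), np.float64(0.093), np.float64(0.118), np.float64(0.089)]
 yaxis yaw 1.6050249189902646
stand [0.5083 0.2003 0.004 ] sides [np.float64(0.136), np.float64(0.066), np.float64(0.129), np.float64(0.067)]
 yaxis yaw 1.6993439113050754
dist 0.3767776732912576
stemtop [0.4499276  0.36918584 0.062     ]
tube top [ 1.25726306 -0.3151385   0.05      ]
[[ 0.683 -0.134  0.02 ]
 [ 0.705 -0.199  0.02 ]
 [ 0.687 -0.204  0.02 ]
 [ 0.666 -0.14   0.02 ]]
t0.10 tcp [ 0.1609 -0.6553  0.4038] zax [-0.001  0.002 -1.   ] closeyaw -1.330 j7 -0.08 d [ 0.6636 -0.5165  0.0996]  roll -1.330 (or 1.812) w 0.0855
```

>>> carry_out --pt "0.04 -0.03 0 0 0.085" --pt "0.08 -0.06 0 0 0.085" --pt "0.12 -0.09 0 0 0.085" --pt "0.16 -0.12 0 0 0.085" --pt "0.2 -0.15 0 0 0.085" --pt "0.24 -0.18 0 0 0.085" --pt "0.28 -0.21 0 0 0.085" --pt "0.32 -0.24 0 0 0.085"

```text
clock: 0.9
tcp_pos: [0.4153, -0.3443, 0.4046]
orientation: [-3.119, -0.377, 0.0]
contact_force: [0.6, -0.6, 0.6]
grip_width: 0.0851
gripper_force: 0.0
```

>>> carry_out --pt "0.04 -0.03 0 0 0.085" --pt "0.08 -0.06 0 0 0.085" --pt "0.12 -0.09 0 0 0.085" --pt "0.16 -0.12 0 0 0.085" --pt "0.2 -0.15 0 0 0.085" --pt "0.24 -0.19 0 0 0.085" --pt "0.28 -0.23 0 0 0.085" --pt "0.31 -0.265 0 0 0.085"

```text
clock: 1.7
tcp_pos: [0.6489, -0.0215, 0.4042]
orientation: [3.119, 0.376, -0.001]
contact_force: [0.2, -0.0, 0.9]
grip_width: 0.0847
gripper_force: 0.0
```

```bash
python3 - <<'E'
from h import *
go(.682,.005,.15,0)
c,im=grab('wrist','w1.png'); print(-c[1].T@c[2],c[0][0,0])
for p in [(.68,.005,.03),(.531,-.175,.02),(.508,.2,.0),(.686,-.169,.02)]: print(proj(c,p).round(0))
E
```

```text
t1.70 tcp [ 0.6489 -0.0215  0.4042] zax [-0.001 -0.    -1.   ] closeyaw -1.331 j7 -1.51 d [ 0.0386 -0.0179  0.0992]  roll -1.331 (or 1.811) w 0.0847
[ 0.71301017 -0.00569335  0.37261065] 343.2229094475265
[257. 151.]
[381. 314.]
[ 62. 254.]
[422. 185.]
```

View pics/w1.png

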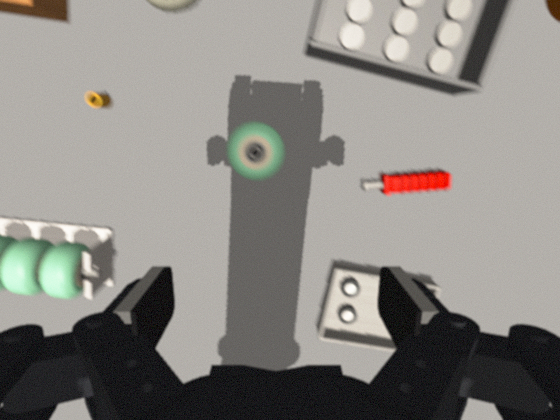

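The wrist view shows the wheel hub at (256,152), the puller at (410,182), and the short tube at (96,99), clear of the wheel. I'll measure the wheel and the puller from here.

```bash
cat >> h.py <<'E'
def mask(im,lo,hi,box):
    m=cv2.inRange(cv2.cvtColor(im,cv2.COLOR_RGB2HSV),lo,hi); k=np.zeros_like(m); a,b,c,d=box; k[b:d,a:c]=m[b:d,a:c]; return k
E
python3 - <<'E'
from h import *
im=cv2.imread('pics/w1.png')[:,:,::-1].copy(); c=cam('wrist')
m=mask(im,(45,40,40),(95,255,255),(215,110,300,195)); cnt=max(cv2.findContours(m,0,1)[0],key=cv2.contourArea)
e=cv2.fitEllipse(cnt); print(e, ray(c,e[0],.018), ray(c,(255.5,152),.032), 'dia',e[1][0]/343*.355)
m=mask(im,(0,120,60),(8,255,255),(370,160,460,205)); rc=cv2.minAreaRect(cv2.findNonZero(m)); P=np.array([ray(c,p,.018) for p in cv2.boxPoints(rc)]); print(P.round(4),P.mean(0), [np.linalg.norm(P[i]-P[i-1]).round(3) for i in range(4)])
n=ray(c,(363,184),.01); print('nose',n); v=n-P.mean(0); print('yaw y',np.arctan2(v[1],v[0]))
go(.678,.006,.02)
E
```

```text
((255.4563446044922, 150.46356201171875), (55.833858489990234, 57.56866455078125), 149.86390686035156) [0.6818003 0.0211694 0.018    ] [0.68167837 0.02017535 0.032     ] dia 0.057787229632497175
[[ 0.6906 -0.1105  0.018 ]
 [ 0.7127 -0.1775  0.018 ]
 [ 0.6931 -0.1868  0.018 ]
 [ 0.6706 -0.1188  0.018 ]] [ 0.69173407 -0.14839789  0.018     ] [np.float64(0.022), np.float64(0.071), np.float64(0.022), np.float64(0.072)]
nose [ 0.67526718 -0.09805311  0.01      ]
yaw y 1.8869104548975004
t1.75 tcp [ 0.6511 -0.011   0.4044] zax [ 0.002  0.007 -1.   ] closeyaw -1.319 j7 -1.51 d [ 0.0288 -0.0073  0.2295]  w 0.0851
```

The arm was still settling between the picture and the calibration call, so I'll re-take it with the pose that belongs to the picture.

```bash
cat > w.py <<'E'
from h import *
c,im=grab('wrist','w2.png'); print(r.get_obs()['qvel'].round(3).max())
m=mask(im,(45,40,40),(95,255,255),(200,100,320,200)); cnt=max(cv2.findContours(m,0,1)[0],key=cv2.contourArea)
e=cv2.fitEllipse(cnt); w=ray(c,e[0],.018); print(np.round(e[0]), w)
m=mask(im,(0,120,60),(8,255,255),(340,150,480,225)); rc=cv2.minAreaRect(cv2.findNonZero(m)); P=np.array([ray(c,p,.015) for p in cv2.boxPoints(rc)]); print(P.mean(0), [np.linalg.norm(P[i]-P[i-1]).round(3) for i in range(4)])
k=np.argsort([np.linalg.norm(P[i]-P[i-1]) for i in range(4)])[-1]; v=P[k]-P[k-1]; print('yaw y',np.arctan2(v[1],v[0]))
go(w[0],w[1],.018)
E
python3 -c "
from bench import r
r.grab_frame('wrist')"; python3 w.py
```

```text
0.07
[268. 156.] [0.67746917 0.00423416 0.018     ]
[ 0.68509979 -0.16636487  0.015     ] [np.float64(0.022), np.float64(0.073), np.float64(0.022), np.float64(0.074)]
yaw y 1.8792595211079486
t1.85 tcp [ 0.6488 -0.0179  0.404 ] zax [-0.001  0.003 -1.   ] closeyaw -1.322 j7 -1.50 d [ 0.0332 -0.0134  0.231 ]  w 0.0851
```

>>> carry_out --pt "0.015 -0.007 0.03 0 0.085" --pt "0.03 -0.0135 0.07 0 0.085" --pt "0.03 -0.0135 0.11 0 0.085" --pt "0.03 -0.0135 0.15 0 0.085" --pt "0.03 -0.0135 0.18 0 0.085" --pt "0.03 -0.0135 0.18 0 0.085" --pt "0.03 -0.0135 0.18 0 0.085" --pt "0.03 -0.0135 0.18 0 0.085"

```text
clock: 2.65
tcp_pos: [0.6749, -0.0033, 0.227]
orientation: [3.119, 0.376, 0.005]
contact_force: [0.6, 0.1, 0.1]
grip_width: 0.085
gripper_force: 0.0
```

```bash
python3 - <<'E'
from h import *
go(.6775,.0042,.018)
E
```

```text
t2.65 tcp [ 0.6749 -0.0033  0.227 ] zax [ 0.003 -0.    -1.   ] closeyaw -1.331 j7 -1.59 d [ 0.0036 -0.0068  0.054 ]  w 0.0850
```

>>> carry_out --pt "0.002 -0.002 0.03 0 0.085" --pt "0.002 -0.002 0.05 0 0.085" --pt "0.002 -0.002 0.05 0 0.085" --pt "0.002 -0.002 0.05 0 0.085" --pt "0.002 -0.002 0.05 0 0.05" --pt "0.002 -0.002 0.05 0 0.05" --pt "0.002 -0.002 0.05 0 0.05" --pt "0.002 -0.002 0.05 0 0.05" --force 40

```text
clock: 3.45
tcp_pos: [0.6763, -0.0001, 0.1771]
orientation: [3.119, 0.377, 0.005]
contact_force: [-2.7, 0.1, 7.7]
grip_width: 0.0558
gripper_force: 41.6
```

```bash
python3 - <<'E'
from h import *
go(.6775,.0042,.018); print(r.get_obs()['gripper_force'],r.get_obs()['qvel'].round(3))
E
```

```text
t3.45 tcp [ 6.763e-01 -1.000e-04  1.771e-01] zax [ 0.003  0.    -1.   ] closeyaw -1.330 j7 -1.61 d [ 0.0017 -0.004   0.0041]  w 0.0558
41.60204076441005 [-0.002  0.001  0.002  0.     0.001 -0.003 -0.   ]
```

>>> carry_out --pt "0 0 -0.04 0 0.05" --pt "-0.02 -0.006 -0.05 0 0.05" --pt "-0.05 -0.015 -0.05 0 0.05" --pt "-0.08 -0.024 -0.05 0 0.05" --pt "-0.11 -0.033 -0.05 0 0.05" --pt "-0.14 -0.042 -0.05 0 0.05" --pt "-0.151 -0.046 -0.05 0 0.05" --pt "-0.151 -0.046 -0.05 0 0.05"

```text
clock: 4.25
tcp_pos: [0.5169, 0.0084, 0.2253]
orientation: [3.118, 0.378, -0.0]
contact_force: [0.2, -0.9, -0.6]
grip_width: 0.0559
gripper_force: 43.7
```

```bash
python3 - <<'E'
from h import *
c,im=grab('top','t1.png'); go(.5195,.0125,.02)
cv2.imwrite('pics/t1c.png',cv2.resize(im[190:270,160:380],(800,290),interpolation=cv2.INTER_CUBIC)[:,:,::-1])
E
```

```text
t4.30 tcp [0.5185 0.0084 0.2254] zax [ 0.002 -0.    -1.   ] closeyaw -1.330 j7 -1.67 d [ 0.0016 -0.0039  0.0504]  w 0.0559
```

View pics/t1c.png

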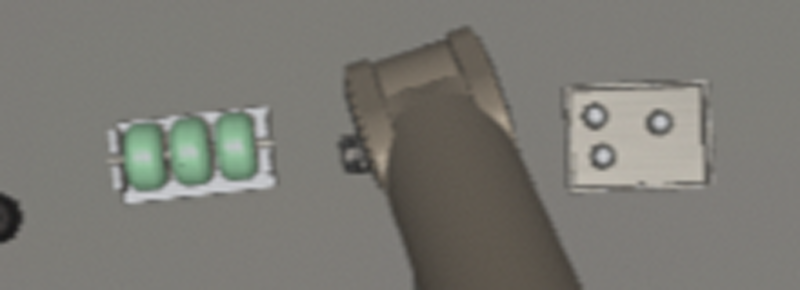

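>>> carry_out --pt "0.001 -0.002 0.02 0 0.05" --pt "0.001 -0.002 0.04 0 0.05" --pt "0.001 -0.002 0.047 0 0.05" --pt "0.001 -0.002 0.05 0 0.05" --pt "0.001 -0.002 0.05 0 0.05" --pt "0.001 -0.002 0.05 0 0.085" --pt "0.001 -0.002 0.05 0 0.085" --pt "0.001 -0.002 0.05 0 0.085"

```text
clock: 5.1
tcp_pos: [0.5192, 0.0105, 0.1749]
orientation: [-3.119, -0.377, -0.002]
contact_force: [0.0, 0.3, -0.5]
grip_width: 0.0853
gripper_force: 0.0
```

```bash
python3 - <<'E'
from h import *
go(.468,-.378,.05,np.arctan2(-.378,.468))
T=cam('top')
for q in [[(565,85),(708,82),(712,184),(570,188)],[(113,127),(268,108),(274,186),(127,203)]]:
    a=np.array([ray(T,(160+u/3.636,190+v/3.625),.022 if u>300 or len(q)==0 or q[0][0]>300 else .004) for u,v in q]); print(a.mean(0),np.arctan2(*(a[0]-a[1]+a[3]-a[2])[[1,0]]))
E
```

```text
t5.10 tcp [0.5192 0.0105 0.1749] zax [ 0.001  0.    -1.   ] closeyaw -1.330 j7 -1.71 d [-0.1423  0.3651 -0.0302]  roll -0.651 (or 2.491) w 0.0853
[ 0.53157294 -0.17700979  0.022     ] 1.6140905600668571
[0.50760449 0.20041835 0.004     ] 1.7088133128415648
```

>>> carry_out --pt "0 0 -0.05 0 0.085" --pt "0 0 -0.1 0 0.085" --pt "0 0 -0.14 0 0.085" --pt "-0.015 0.04 -0.14 0 0.085" --pt "-0.03 0.08 -0.14 0 0.085" --pt "-0.045 0.12 -0.14 0 0.085" --pt "-0.06 0.16 -0.14 0 0.085" --pt "-0.075 0.2 -0.14 0 0.085"

```text
clock: 5.9
tcp_pos: [0.493, -0.2034, 0.3149]
orientation: [3.119, 0.377, 0.001]
contact_force: [0.9, -0.5, -0.3]
grip_width: 0.0848
gripper_force: 0.0
```

>>> carry_out --pt "-0.015 0.04 0 0 0.085" --pt "-0.03 0.08 0 0 0.085" --pt "-0.045 0.12 0 0 0.085" --pt "-0.067 0.15 0 0 0.07" --pt "-0.067 0.165 0 0 0.07" --pt "-0.067 0.165 0 0 0.06" --pt "-0.067 0.165 0 0 0.06" --pt "-0.067 0.165 0 0 0.06"

```text
clock: 6.7
tcp_pos: [0.4684, -0.3759, 0.3146]
orientation: [-3.117, -0.382, -0.0]
contact_force: [0.2, 0.9, 0.9]
grip_width: 0.0599
gripper_force: 0.0
```

```bash
python3 - <<'E'
from h import *
grab('top','t2.png'); c,im=grab('wrist','w3.png'); o=r.get_obs(); print(o['qvel'].round(3))
print(proj(c,(.468,-.378,.05)),proj(c,(.468,-.378,0)))
go(.468,-.378,.035)
E
```

```text
[ 0.004  0.001  0.008 -0.     0.003  0.     0.002]
[279.10737293 218.38553309] [278.62130164 202.10965895]
t6.80 tcp [ 0.4682 -0.3762  0.3147] zax [ 0.     0.001 -1.   ] closeyaw -1.327 j7 -0.84 d [-0.0007  0.0019  0.1247]  w 0.0598
```

View pics/w3.png

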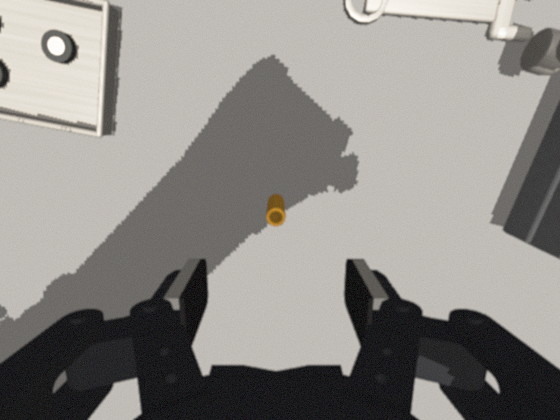

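The tube's open top is at (276,216), within 3 px of the prediction. I'll descend and grip it.

>>> carry_out --pt "0.001 0 0.04 0 0.05" --pt "0.001 0 0.08 0 0.05" --pt "0.001 0 0.11 0 0.05" --pt "0.001 0 0.125 0 0.05" --pt "0.001 0 0.125 0 0.05" --pt "0.001 0 0.125 0 0.05" --pt "0.001 0 0.125 0 0.03" --pt "0.001 0 0.125 0 0.01" --force 30

```text
clock: 7.6
tcp_pos: [0.4691, -0.378, 0.1914]
orientation: [3.117, 0.377, 0.003]
contact_force: [0.3, 0.6, 1.1]
grip_width: 0.0217
gripper_force: 0.0
```

>>> carry_out --pt "0 0 0 0 0.005" --pt "0 0 0 0 0.005" --pt "0 0 0 0 0.005" --pt "0 0 0 0 0.005" --pt "0 0 -0.02 0 0.005" --pt "0 0 -0.06 0 0.005" --pt "0 0 -0.1 0 0.005" --pt "0 0 -0.1 0 0.005"

```text
clock: 8.4
tcp_pos: [0.4702, -0.3788, 0.2957]
orientation: [3.112, 0.376, 0.012]
contact_force: [-0.0, -0.3, 0.3]
grip_width: 0.0129
gripper_force: 29.4
```

```bash
cat > tw.py <<'E'
from h import *
# wheel from top view (t2) 
T=cam('top'); im=cv2.imread('pics/t2.png')[:,:,::-1].copy()
m=mask(im,(45,40,40),(95,255,255),(250,200,300,260)); cnt=max(cv2.findContours(m,0,1)[0],key=cv2.contourArea); e=cv2.fitEllipse(cnt); w=ray(T,e[0],.02); print('wheel top',e[0],e[1],w)
go(w[0],w[1],.067)
c,im=grab('wrist','w4.png'); cv2.imwrite('pics/w4c.png',im[200:420,130:430,::-1])
E
python3 tw.py
```

```text
wheel top (275.5, 229.28416442871094) (17.5195369720459, 17.535812377929688) [0.52160567 0.00853463 0.02      ]
t8.40 tcp [ 0.4702 -0.3788  0.2957] zax [ 0.008 -0.006 -1.   ] closeyaw -1.330 j7 -0.85 d [ 0.1406 -0.3658  0.0718]  w 0.0129
```

View pics/w4c.png

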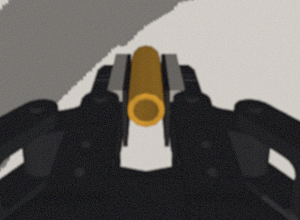

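The tube is held straight between the pads, with its open top at full-frame (276,308). I'll go toward the wheel, stop 40 mm short in tool x, and look.

>>> carry_out --pt "0.012 -0.045 0 0 0.005" --pt "0.024 -0.09 0 0 0.005" --pt "0.036 -0.135 0 0 0.005" --pt "0.048 -0.18 0 0 0.005" --pt "0.06 -0.225 0 0 0.005" --pt "0.072 -0.27 0 0 0.005" --pt "0.084 -0.31 0 0 0.005" --pt "0.09 -0.335 0 0 0.005"

```text
clock: 9.25
tcp_pos: [0.4753, -0.0273, 0.289]
orientation: [-3.117, -0.383, 0.002]
contact_force: [0.7, 0.0, -0.4]
grip_width: 0.013
gripper_force: 29.4
```

>>> carry_out --pt "0.01 -0.02 0.0 0 0.005" --pt "0.01 -0.031 0.0 0 0.005" --pt "0.01 -0.031 0 0 0.005" --pt "0.01 -0.031 0 0 0.005" --pt "0.01 -0.031 0 0 0.005" --pt "0.01 -0.031 0 0 0.005" --pt "0.01 -0.031 0 0 0.005" --pt "0.01 -0.031 0 0 0.005"

```text
clock: 10.05
tcp_pos: [0.4783, 0.0012, 0.2897]
orientation: [3.119, 0.376, 0.0]
contact_force: [0.2, -0.6, -0.1]
grip_width: 0.0127
gripper_force: 29.4
```

```bash
cat > tw2.py <<'E'
from h import *
o=r.get_obs();M=R.from_rotvec(o['orientation']).as_matrix();p=o['tcp_pos']
c,im=grab('wrist','w5.png'); cv2.imwrite('pics/w5c.png',im[:,:,::-1])
m=mask(im,(45,40,40),(95,255,255),(150,80,400,300)); cs=[k for k in cv2.findContours(m,0,1)[0] if cv2.contourArea(k)>800]
for k in cs:
    e=cv2.fitEllipse(cv2.convexHull(k)); w=ray(c,e[0],.018); print('wheel',e,w)
# tube in tool frame: ring of the held tube's top, at tool z .140
K,Rm,t=c; cp=-Rm.T@t
b=mask(im,(10,90,50),(35,255,255),(230,220,320,340)); kk=max(cv2.findContours(b,0,1)[0],key=cv2.contourArea); x,y,ww,hh=cv2.boundingRect(kk); print('tube box',x,y,ww,hh)
uv=(x+ww/2,y+hh-ww/2)
d=M.T@(Rm.T@np.linalg.inv(K)@np.array([*uv,1.])); oo=M.T@(cp-p)
print('cam in tool',oo, 'tube top in tool',oo+d*(.140-oo[2])/d[2],'ww scale dia',ww/K[0,0]*(M.T@Rm.T@np.array([0,0,1.]))[2]*(.140-oo[2]))
go(w[0],w[1],.067); print(o['qvel'].round(3).max())
E
python3 tw2.py
```

```text
wheel ((276.7572021484375, 151.4929656982422), (84.19075775146484, 85.31875610351562), 1.9830275774002075) [0.52230713 0.01148239 0.018     ]
tube box 257 246 39 82
cam in tool [ 0.06602086 -0.0001547   0.03159078] tube top in tool [1.67695933e-03 4.44612530e-05 1.40000000e-01] ww scale dia 0.011881327767204408
t10.10 tcp [0.4783 0.0014 0.2897] zax [ 0. -0. -1.] closeyaw -1.331 j7 -1.60 d [0.0451 0.0006 0.0677]  w 0.0133
0.001
```

View pics/w5c.png

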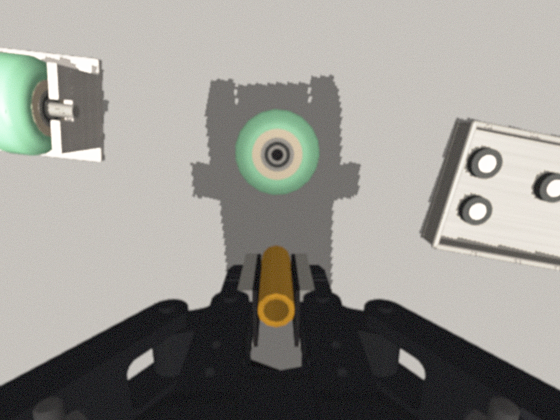

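The wheel hub is at (277,155) and the held tube runs from (276,246) to (276,328). I'll pin down the tube's offset in the hand from its two ends, since its top height in the hand is uncertain.

```bash
python3 - <<'E'
from h import *
from scipy.optimize import least_squares
o=r.get_obs();M=R.from_rotvec(o['orientation']).as_matrix();p=o['tcp_pos'];c=cam('wrist')
P=lambda x,y,z: proj(c,p+M@np.array([x,y,z]))
# rim edges: near edge row of top ring 328, far edge of bottom end 246
f=lambda q:[P(q[0]-.007,0,q[1])[1]-327.5,P(q[0]+.007,0,q[1]+.05)[1]-246.5]
s=least_squares(f,[0,.14],x_scale=.01).x; print('tube x, ztop',s)
for z in(.13,.14,.15): print(z,P(0,.007,z)-P(0,-.007,z),P(-.007,0,z),P(.007,0,z+.05))
print('hub ray z.032',ray(c,(277,154.5),.032))
E
```

```text
tube x, ztop [-0.00328581  0.14647866]
0.13 [ 4.27656866e+01 -7.22724676e-03] [276.39312529 347.69422073] [276.23618451 252.4761307 ]
0.14 [ 3.93847600e+01 -8.00501268e-03] [276.3531092  329.97339328] [276.21574101 244.89605535]
0.15 [ 3.64992399e+01 -8.48560887e-03] [276.3188755  314.81325209] [276.19751271 238.13733256]
hub ray z.032 [0.52163938 0.01135873 0.032     ]
```

>>> carry_out --pt "0.02 0 0 0 0.005" --pt "0.0445 0.0005 0.01 0 0.005" --pt "0.0445 0.0005 0.03 0 0.005" --pt "0.0445 0.0005 0.05 0 0.005" --pt "0.0445 0.0005 0.06 0 0.005" --pt "0.0445 0.0005 0.064 0 0.005" --pt "0.0445 0.0005 0.064 0 0.005" --pt "0.0445 0.0005 0.064 0 0.005"

```text
clock: 10.9
tcp_pos: [0.522, 0.0118, 0.2264]
orientation: [3.119, 0.377, 0.002]
contact_force: [-0.1, -1.4, -0.8]
grip_width: 0.0128
gripper_force: 29.4
```

```bash
python3 - <<'E'
from h import *
go(.5218,.0113,.067)
E
```

```text
t10.90 tcp [0.522  0.0118 0.2264] zax [ 0.001  0.    -1.   ] closeyaw -1.330 j7 -1.67 d [-0.0005  0.0005  0.0044]  w 0.0128
```

>>> carry_out --pt "0 0 0.002 0 0.005" --pt "0 0 0.004 0 0.005" --pt "0 0 0.005 0 0.005" --pt "0 0 0.005 0 0.005" --pt "0 0 0.005 0 0.005" --pt "0 0 0.005 0 0.005" --pt "0 0 0.005 0 0.005" --pt "0 0 0.005 0 0.005"

```text
clock: 11.7
tcp_pos: [0.5223, 0.012, 0.2229]
orientation: [3.118, 0.377, 0.004]
contact_force: [-4.7, -0.3, 18.7]
grip_width: 0.0133
gripper_force: 31.3
```

>>> carry_out --pt "0 0 -0.001 0 0.005" --pt "0 0 -0.001 0 0.005" --pt "0 0 -0.001 0 0.02" --pt "0 0 -0.001 0 0.03" --pt "0 0 -0.001 0 0.05" --pt "0 0 -0.001 0 0.05" --pt "0 0 -0.001 0 0.05" --pt "0 0 -0.001 0 0.05"

```text
clock: 12.5
tcp_pos: [0.5216, 0.0118, 0.2216]
orientation: [-3.119, -0.377, 0.0]
contact_force: [0.2, -0.2, 0.0]
grip_width: 0.0502
gripper_force: 0.0
```

>>> carry_out --pt "0 0 -0.02 0 0.06" --pt "0 0 -0.05 0 0.06" --pt "0 0 -0.09 0 0.06" --pt "-0.02 0 -0.09 0 0.06" --pt "-0.03 0 -0.09 0 0.06" --pt "-0.03 0 -0.09 0 0.06" --pt "-0.03 0 -0.09 0 0.06" --pt "-0.03 0 -0.09 0 0.06"

```text
clock: 13.3
tcp_pos: [0.4929, 0.0049, 0.3111]
orientation: [-3.118, -0.378, 0.001]
contact_force: [0.3, -1.4, 0.1]
grip_width: 0.06
gripper_force: 0.0
```

```bash
python3 - <<'E'
from h import *
c,im=grab('wrist','w6.png'); s=r.grab_frame('scene'); cv2.imwrite('pics/c6.png',np.hstack([im[80:330,150:400],cv2.resize(s[150:250,230:330],(250,250),interpolation=cv2.INTER_CUBIC)])[:,:,::-1])
m=mask(im,(45,40,40),(95,255,255),(150,60,400,300)); k=max(cv2.findContours(m,0,1)[0],key=cv2.contourArea); e=cv2.fitEllipse(cv2.convexHull(k)); print(e,ray(c,e[0],.018))
for n in('stand','pan'): pass
go(.685,-.166,.02,1.879-np.pi/2)
E
```

```text
((276.9654235839844, 169.0629425048828), (76.27021789550781, 76.61060333251953), 17.02895736694336) [0.5219995  0.01140567 0.018     ]
t13.40 tcp [0.4929 0.0049 0.3112] zax [-0.001  0.    -1.   ] closeyaw -1.330 j7 -1.60 d [0.1459 0.2119 0.136 ]  roll 1.504 (or -1.638) w 0.0599
```

View pics/c6.png

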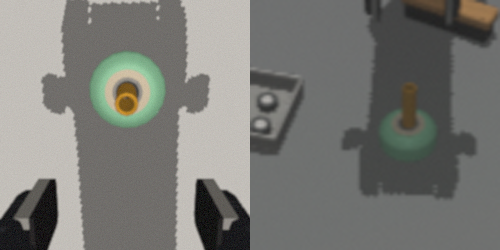

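The tube stands upright on the hub (ring at full-frame (276,183), wheel ellipse at (277,169)). On to the puller.

>>> carry_out --pt "0.018 0.026 0 0.14 0.06" --pt "0.036 0.052 0 0.28 0.06" --pt "0.055 0.08 0 0.42 0.06" --pt "0.073 0.106 0 0.56 0.06" --pt "0.091 0.132 0 0.7 0.06" --pt "0.11 0.158 0 0.84 0.06" --pt "0.128 0.185 0 0.98 0.06" --pt "0.141 0.205 0 1.12 0.06"

```text
clock: 14.2
tcp_pos: [0.6798, -0.1622, 0.311]
orientation: [2.838, -1.346, 0.0]
contact_force: [0.0, 0.4, -0.9]
grip_width: 0.0597
gripper_force: 0.0
```

>>> carry_out --pt "0 0 0 0.14 0.06" --pt "0 0 0 0.28 0.06" --pt "0 0 0 0.385 0.06" --pt "0 0 0 0.385 0.06" --pt "0 0 0 0.385 0.06" --pt "0 0 0 0.385 0.06" --pt "0 0 0 0.385 0.06" --pt "0 0 0 0.385 0.06"

```text
clock: 15.0
tcp_pos: [0.6783, -0.1609, 0.3118]
orientation: [-2.535, 1.855, -0.0]
contact_force: [-0.2, -0.6, -0.6]
grip_width: 0.0595
gripper_force: 0.0
```

```bash
cat > pu.py <<'E'
from h import *
c,im=grab('wrist','w7.png')
m=mask(im,(0,120,60),(8,255,255),(100,60,460,330)); rc=cv2.minAreaRect(cv2.findNonZero(m)); P=np.array([ray(c,p,.015) for p in cv2.boxPoints(rc)]); L=[np.linalg.norm(P[i]-P[i-1]).round(3) for i in range(4)]; print(np.round(rc[0]),P.mean(0),L)
k=np.argmax(L); v=P[k]-P[k-1]; a=np.arctan2(v[1],v[0])%np.pi; print('yaw y',a)
g=P.mean(0)+.0055*np.array([np.cos(a),np.sin(a),0]); print('grip',g); go(g[0],g[1],.021,a-np.pi/2)
print('tubetop',ray(cam('top'),(0,0),0)*0)
E
python3 pu.py
```

```text
[268. 196.] [ 0.68555115 -0.16682334  0.015     ] [np.float64(0.07), np.float64(0.018), np.float64(0.07), np.float64(0.02)]
yaw y 1.8778555423875631
grip [ 0.68388873 -0.1615806   0.015     ]
t15.05 tcp [ 0.6783 -0.1609  0.3118] zax [ 0.  0. -1.] closeyaw -2.835 j7 -2.63 d [ 0.0024 -0.0051  0.1358]  roll -0.000 (or 3.142) w 0.0602
tubetop [0. 0. 0.]
```

>>> carry_out --pt "0.002 -0.005 0.04 0 0.06" --pt "0.002 -0.005 0.08 0 0.05" --pt "0.002 -0.005 0.11 0 0.05" --pt "0.002 -0.005 0.13 0 0.05" --pt "0.002 -0.005 0.136 0 0.05" --pt "0.002 -0.005 0.136 0 0.05" --pt "0.002 -0.005 0.136 0 0.03" --pt "0.002 -0.005 0.136 0 0.01" --force 40

```text
clock: 15.85
tcp_pos: [0.6844, -0.1614, 0.1775]
orientation: [-2.533, 1.856, -0.004]
contact_force: [0.3, 0.0, -0.1]
grip_width: 0.0221
gripper_force: 0.0
```

>>> carry_out --pt "0 0 0 0 0.01" --pt "0 0 0 0 0.01" --pt "0 0 0 0 0.01" --pt "0 0 -0.03 0 0.01" --pt "0 0 -0.06 0 0.01" --pt "0 0 -0.08 0 0.01" --pt "0 0 -0.08 0 0.01" --pt "0 0 -0.08 0 0.01"

```text
clock: 16.65
tcp_pos: [0.6835, -0.1611, 0.2558]
orientation: [-2.534, 1.856, -0.0]
contact_force: [0.2, 0.6, -0.9]
grip_width: 0.017
gripper_force: 39.3
```

```bash
python3 - <<'E'
from h import *
go(.4463,-.184,.021,.04)
E
```

```text
t16.65 tcp [ 0.6835 -0.1611  0.2558] zax [ 0.  0. -1.] closeyaw -2.835 j7 -2.63 d [-0.0498  0.2331  0.0797]  roll 0.267 (or -2.875) w 0.0170
```

>>> carry_out --pt "-0.008 0.035 0 0 0.01" --pt "-0.016 0.075 0 0 0.01" --pt "-0.025 0.115 0 0.05 0.01" --pt "-0.034 0.155 0 0.12 0.01" --pt "-0.043 0.195 0 0.2 0.01" --pt "-0.05 0.233 0 0.255 0.01" --pt "-0.05 0.233 0 0.255 0.01" --pt "-0.05 0.233 0 0.255 0.01"

```text
clock: 17.45
tcp_pos: [0.4455, -0.1838, 0.2549]
orientation: [2.277, -2.163, -0.002]
contact_force: [0.4, 0.9, -0.7]
grip_width: 0.0169
gripper_force: 39.4
```

```bash
python3 - <<'E'
from h import *
go(.4463,-.184,.021,.04)
c,im=grab('wrist','w8.png'); t=grab('top','t8.png')
for x in(-.045,.045):
  for y in (-.06,.06): print(proj(c,(.5315+x*.999-y*.04,-.176+x*.04+y*.999,.022)).round(0))
E
```

```text
t17.45 tcp [ 0.4455 -0.1838  0.2549] zax [-0.002  0.    -1.   ] closeyaw -3.090 j7 -2.73 d [ 0.0004 -0.0011  0.0789]  roll 0.011 (or -3.130) w 0.0169
[203. 139.]
[211. 323.]
[ 46. 137.]
[ 76. 322.]
```

View pics/w8.png

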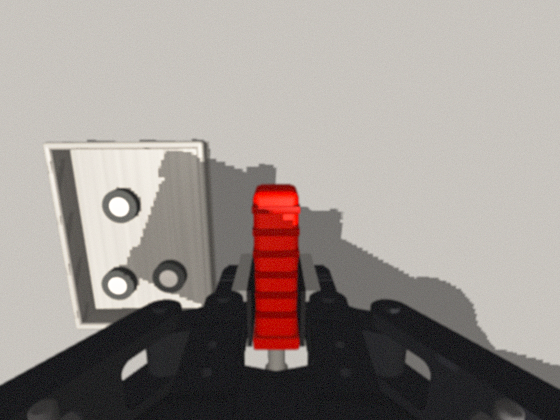

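The wrist view shows the pan's front corner at (205,141) and its far corners at (45,144) and (78,327), all within a few pixels of my estimate. The puller hangs parallel. I'll set it down.

>>> carry_out --pt "-0.002 -0.001 0.03 0.01 0.01" --pt "-0.002 -0.001 0.06 0.01 0.01" --pt "-0.002 -0.001 0.074 0.01 0.01" --pt "-0.002 -0.001 0.078 0.01 0.01" --pt "-0.002 -0.001 0.078 0.01 0.01" --pt "-0.002 -0.001 0.078 0.01 0.01" --pt "-0.002 -0.001 0.078 0.01 0.025" --pt "-0.002 -0.001 0.078 0.01 0.04"

```text
clock: 18.35
tcp_pos: [0.4479, -0.1817, 0.1777]
orientation: [-2.268, 2.174, -0.001]
contact_force: [0.0, 0.7, 0.2]
grip_width: 0.038
gripper_force: 0.0
```

>>> carry_out --pt "0 0 0 0 0.045" --pt "0 0 -0.02 0 0.045" --pt "0 0 -0.06 0 0.045" --pt "0 0 -0.11 0 0.045" --pt "0 0 -0.16 0 0.06" --pt "0 0 -0.17 -0.05 0.06" --pt "0 0 -0.17 -0.1 0.06" --pt "0 0 -0.17 -0.15 0.06"

```text
clock: 19.15
tcp_pos: [0.4474, -0.1818, 0.3486]
orientation: [-2.425, 1.996, -0.003]
contact_force: [-0.2, -0.1, -0.1]
grip_width: 0.0598
gripper_force: 0.0
```

```bash
python3 - <<'E'
from h import *
c,im=grab('wrist','w9.png'); cv2.imwrite('pics/w9c.png',cv2.resize(im,(420,315))[:,:,::-1])
m=mask(im,(0,120,60),(8,255,255),(100,60,460,330)); rc=cv2.minAreaRect(cv2.findNonZero(m)); P=np.array([ray(c,p,.015) for p in cv2.boxPoints(rc)]); L=[np.linalg.norm(P[i]-P[i-1]).round(3) for i in range(4)]
k=np.argmax(L); v=P[k]-P[k-1]; a=np.arctan2(v[1],v[0])%np.pi; u=np.array([np.cos(a),np.sin(a),0]); o=P.mean(0)+.0105*u
print('puller',L,o,'yaw',a)
pc=np.array([.5315,-.1745]); y=.03; d=o[:2]-pc; print('pan frame',d@[np.cos(y),np.sin(y)],d@[-np.sin(y),np.cos(y)])
go(.452,.37,.15)
E
```

```text
puller [np.float64(0.02), np.float64(0.071), np.float64(0.019), np.float64(0.071)] [ 0.44753523 -0.17657582  0.015     ] yaw 1.620873783463903
pan frame -0.08398925421508396 0.000443683741172536
t19.20 tcp [ 0.4473 -0.1817  0.3482] zax [ 0.001 -0.    -1.   ] closeyaw -2.946 j7 -2.64 d [-0.5403 -0.1119  0.0431]  w 0.0599
```

View pics/w9c.png

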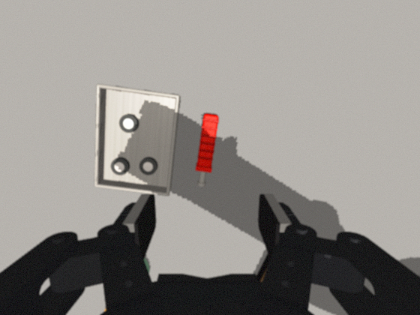

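The puller lies parallel to the pan with a gap of about 30 mm (top picture rows 114–187 against the pan's front side at rows 95–193). Now the toe stop.

>>> carry_out --pt "-0.02 -0.004 0 -0.13 0.06" --pt "-0.055 -0.012 0 -0.26 0.06" --pt "-0.095 -0.02 0 -0.39 0.06" --pt "-0.13 -0.028 0 -0.52 0.06" --pt "-0.17 -0.036 0 -0.65 0.06" --pt "-0.205 -0.043 0 -0.78 0.06" --pt "-0.24 -0.05 0 -0.9 0.06" --pt "-0.28 -0.058 0 -1.02 0.06"

```text
clock: 20.0
tcp_pos: [0.4508, 0.105, 0.3477]
orientation: [3.091, -0.557, 0.0]
contact_force: [-0.2, 0.1, -0.3]
grip_width: 0.0601
gripper_force: 0.0
```

```bash
python3 - <<'E'
from h import *
go(.452,.37,.15)
E
```

```text
t20.00 tcp [0.4508 0.105  0.3477] zax [ 0. -0. -1.] closeyaw -1.927 j7 -2.34 d [-0.0913 -0.2488  0.0426]  w 0.0601
```

>>> carry_out --pt "-0.015 -0.04 0 -0.12 0.06" --pt "-0.03 -0.08 0 -0.25 0.06" --pt "-0.045 -0.12 0 -0.38 0.06" --pt "-0.06 -0.16 0 -0.5 0.06" --pt "-0.075 -0.2 0 -0.62 0.06" --pt "-0.09 -0.24 0 -0.75 0.06" --pt "-0.092 -0.248 0 -0.85 0.06" --pt "-0.092 -0.248 0 -0.85 0.06"

```text
clock: 20.8
tcp_pos: [0.4514, 0.3705, 0.3473]
orientation: [-3.045, -0.768, 0.001]
contact_force: [-0.6, -0.5, 0.2]
grip_width: 0.06
gripper_force: 0.0
```

```bash
python3 - <<'E'
from h import *
r.grab_frame('wrist'); c,im=grab('wrist','w10.png'); print(r.get_obs()['qvel'].round(3))
go(.452,.37,.05); print(proj(c,(.45,.369,.062)),proj(c,(.46,.37,.0)))
E
```

```text
[ 0.013 -0.011  0.017  0.013  0.001 -0.001  0.002]
t20.90 tcp [0.4523 0.3676 0.3472] zax [-0.001 -0.001 -1.   ] closeyaw -1.084 j7 -2.05 d [ 0.0012 -0.0025  0.1421]  w 0.0602
[274.75082061 211.54092183] [279.05082051 184.73253413]
```

View pics/w10.png

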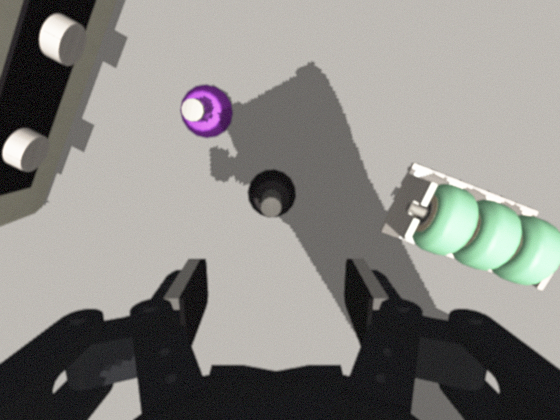

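```bash
python3 - <<'E'
from h import *
c=cam('wrist')
t=ray(c,(270.5,205),.062); print('stem',t); go(t[0],t[1],.05)
a,b=ray(c,(413,164),.003),ray(c,(386,233),.003); print('left end',a,b,np.linalg.norm(a-b)); u=(a-b)/np.linalg.norm(a-b); y=np.array([-u[1],u[0],0]); print('yaw',np.arctan2(u[1],u[0]),'centre',(a+b)/2-.065*y)
print('front right?',ray(c,(543,290),.003))
im=cv2.imread('pics/w10.png'); cv2.imwrite('pics/w10c.png',cv2.resize(im[140:310,370:560],(760,600),interpolation=cv2.INTER_CUBIC)[:600])
E
```

```text
stem [0.45344787 0.37298244 0.062     ]
t20.90 tcp [0.4523 0.3676 0.3472] zax [-0.001 -0.001 -1.   ] closeyaw -1.084 j7 -2.05 d [ 0.0039 -0.0044  0.1421]  w 0.0602
left end [0.53456459 0.27038155 0.003     ] [0.46741517 0.25626236 0.003     ] 0.06861774988748698
yaw 0.20724632070466276 centre [0.51436467 0.19971287 0.003     ]
front right? [0.4902208  0.08395163 0.003     ]
```

View pics/w10c.png

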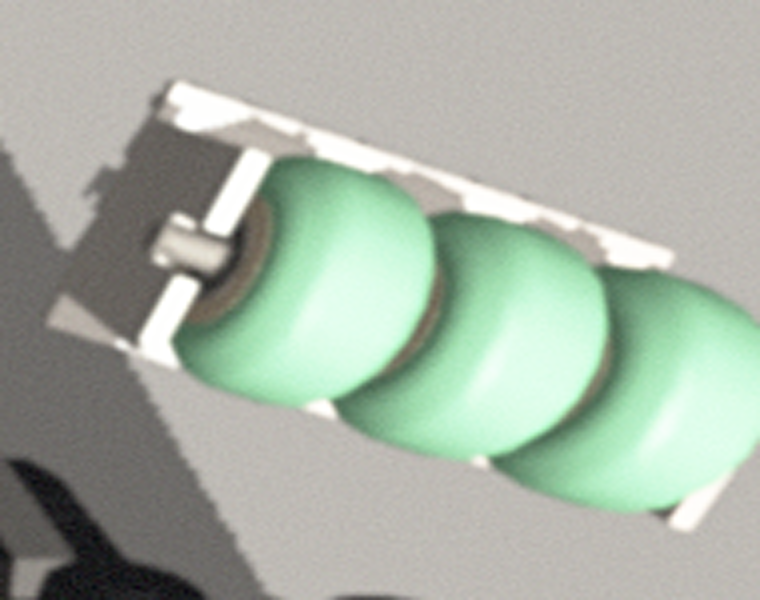

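```bash
python3 - <<'E'
from h import *
c=cam('wrist')
BL,FL,BR=[ray(c,p,.004) for p in((412.5,164),(382.5,231),(538,213))]
print(BL,FL,BR,np.linalg.norm(BL-FL),np.linalg.norm(BL-BR)); C=(FL+BR)/2; v=BL-BR; yaw=np.arctan2(v[1],v[0])-np.pi/2
print('stand',C,'yaw',yaw)
for yw in(yaw,.13):
  print('toe target',C[0]-.087*np.cos(yw),C[1]-.087*np.sin(yw))
E
```

```text
[0.53427628 0.27119233 0.004     ] [0.46768939 0.26076136 0.004     ] [0.55107281 0.14107409 0.004     ] 0.06739895237709825 0.1311978620341141
stand [0.5093811  0.20091772 0.004     ] yaw 0.1283767562395759
toe target 0.42309702442960917 0.18977959756008456
toe target 0.4231152179894724 0.1896395522038795
```

The stand's base corners at (412,164), (382,231) and (538,213) give it at (0.509, 0.201) with yaw 0.13, and the sizes match. The black toe stop's stem top is at (270,205), and the purple one is well clear. I'll grip the stem.

>>> carry_out --pt "0.003 -0.004 0.03 0 0.05" --pt "0.003 -0.004 0.07 0 0.045" --pt "0.003 -0.004 0.11 0 0.045" --pt "0.003 -0.004 0.135 0 0.045" --pt "0.003 -0.004 0.143 0 0.045" --pt "0.003 -0.004 0.143 0 0.045" --pt "0.003 -0.004 0.143 0 0.03" --pt "0.003 -0.004 0.143 0 0.01" --force 40

```text
clock: 21.7
tcp_pos: [0.4535, 0.3739, 0.2065]
orientation: [-3.047, -0.761, -0.004]
contact_force: [-0.2, 1.5, -0.1]
grip_width: 0.0167
gripper_force: 0.0
```

>>> carry_out --pt "0 0 0 0 0.01" --pt "0 0 0 0 0.01" --pt "0 0 0 0 0.01" --pt "0 0 -0.02 0 0.01" --pt "0 0 -0.04 0 0.01" --pt "0 0 -0.04 0 0.01" --pt "0 0 -0.04 0 0.01" --pt "0 0 -0.04 0 0.01"

```text
clock: 22.5
tcp_pos: [0.4525, 0.3732, 0.244]
orientation: [3.047, 0.763, -0.001]
contact_force: [-0.2, -0.5, -1.5]
grip_width: 0.0147
gripper_force: 39.1
```

```bash
python3 - <<'E'
from h import *
go(.423,.19,.05)
E
```

```text
t22.50 tcp [0.4525 0.3732 0.244 ] zax [-0.001 -0.001 -1.   ] closeyaw -1.080 j7 -2.11 d [-0.1122  0.1476  0.0392]  w 0.0147
```

>>> carry_out --pt "-0.022 0.02 0 0 0.01" --pt "-0.045 0.045 0 0 0.01" --pt "-0.07 0.075 0 0 0.01" --pt "-0.09 0.105 0 0 0.01" --pt "-0.107 0.135 0 0 0.01" --pt "-0.112 0.1475 0 0 0.01" --pt "-0.112 0.1475 0 0 0.01" --pt "-0.112 0.1475 0 0 0.01"

```text
clock: 23.3
tcp_pos: [0.4238, 0.1916, 0.2446]
orientation: [-3.047, -0.763, -0.001]
contact_force: [0.1, -0.7, -1.3]
grip_width: 0.0147
gripper_force: 39.2
```

```bash
python3 - <<'E'
from h import *
go(.423,.19,.05); print(r.get_obs()['qvel'].round(3))
E
```

```text
t23.30 tcp [0.4238 0.1916 0.2446] zax [ 0.     0.001 -1.   ] closeyaw -1.080 j7 -1.87 d [-0.0015  0.0012  0.0396]  w 0.0147
[-0.019  0.001 -0.013 -0.013 -0.001  0.002  0.001]
```

>>> carry_out --pt "0 0 0.02 0 0.01" --pt "0 0 0.034 0 0.01" --pt "0 0 0.039 0 0.01" --pt "0 0 0.0405 0 0.01" --pt "0 0 0.0405 0 0.01" --pt "0 0 0.0405 0 0.01" --pt "0 0 0.0405 0 0.025" --pt "0 0 0.0405 0 0.04"

```text
clock: 24.1
tcp_pos: [0.4237, 0.1922, 0.2045]
orientation: [-3.046, -0.766, -0.002]
contact_force: [-0.4, 0.3, 0.9]
grip_width: 0.0384
gripper_force: 0.0
```

>>> carry_out --pt "0 0 0.0 0 0.045" --pt "0 0 0 0 0.045" --pt "0 0 -0.03 0 0.045" --pt "0 0 -0.07 0 0.045" --pt "0 0 -0.12 0 0.045" --pt "0 0 -0.17 0 0.045" --pt "0 0 -0.19 0 0.045" --pt "0 0 -0.19 0 0.045"

```text
clock: 24.9
tcp_pos: [0.4243, 0.1914, 0.3976]
orientation: [-3.047, -0.763, -0.011]
contact_force: [-0.7, -0.3, -0.4]
grip_width: 0.0451
gripper_force: 0.0
```

```bash
python3 - <<'E'
from h import *
r.grab_frame('wrist'); c,im=grab('wrist','w11.png'); s=r.grab_frame('scene')
a=cv2.resize(im,(400,300)); b=cv2.resize(s[90:300,140:420],(400,300),interpolation=cv2.INTER_CUBIC); cv2.imwrite('pics/fin.png',np.hstack([a,b])[:,:,::-1])
print(r.get_obs()['tcp_pos'],proj(c,(.423,.19,.062)),proj(c,(.423,.19,0)))
E
```

```text
[0.42317095 0.1903953  0.39314116] [276.50166089 198.76505752] [276.38596775 186.21165036]
```

View pics/fin.png

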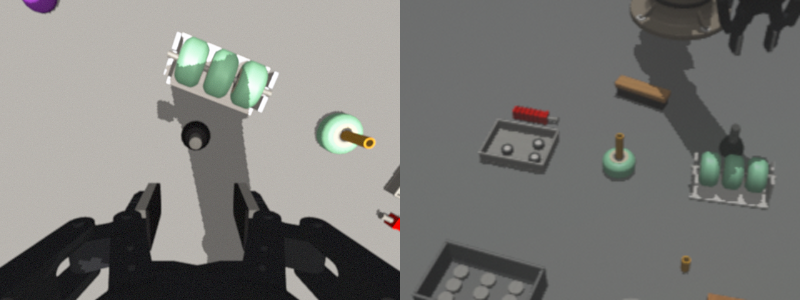

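```bash
python3 - <<'E'
from h import *
c=cam('wrist'); im=cv2.imread('pics/w11.png')[:,:,::-1].copy()
m=mask(im,(45,40,40),(95,255,255),(430,140,530,230)); k=max(cv2.findContours(m,0,1)[0],key=cv2.contourArea); e=cv2.fitEllipse(cv2.convexHull(k)); w=ray(c,e[0],.018)
m=mask(im,(10,90,50),(35,255,255),(440,140,545,230)); k=max(cv2.findContours(m,0,1)[0],key=cv2.contourArea); x,y,ww,hh=cv2.boundingRect(k)
print('wheel',w,'tube box',x,y,x+ww,y+hh,'expected top',proj(c,(*w[:2],.082)),'bottom',proj(c,(*w[:2],.032)))
T=cam('top'); im=r.grab_frame('top'); m=mask(im,(45,40,40),(95,255,255),(250,200,300,260)); k=max(cv2.findContours(m,0,1)[0],key=cv2.contourArea); e=cv2.fitEllipse(cv2.convexHull(k)); w=ray(T,e[0],.018)
m=mask(im,(10,90,40),(35,255,255),(255,205,295,255)); _,_,s,cc=cv2.connectedComponentsWithStats(m); print('top wheel',w,'tube',ray(T,cc[1:][np.argmax(s[1:,4])],.07),s[1:,4])
E
```

```text
wheel [0.5191324  0.01233595 0.018     ] tube box 477 183 526 209 expected top [518.53171759 200.52896432] bottom [483.60227425 188.86707787]
top wheel [0.5219979  0.00842596 0.018     ] tube [0.52093877 0.00934854 0.07      ] [12]
```

The tube's top falls where a centred tube's should, within about 1–2 mm, and everything else checks out. Handing in.

```bash
python3 -c "
from bench import r
print(r.hand_in())"
```

```text
the job is handed in; nothing more can be done
None
```

I handed the job in at about 25 s on the clock, but no verdict came back. By my last camera measurements, the wheel, long tube, puller and toe stop were all in place and released, and the gripper never went near the short tube, bottle or wrench.

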